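# Clear broken glass off the light box and hang up the scraper

## Robot

A 6-joint arm with a two-finger parallel gripper is mounted at the origin on the work surface. World frame = base frame: x ahead of the robot, y to its left, z up, the work surface at z = 0. Lengths are in m, angles in rad, forces in N, time in s.
With the tool pointing down it reaches from about 0.35 to 0.875 m from the base axis. Payload 4.2 kg.
Tool frame: the origin (TCP) lies at the very end of the fingers, on their centre line; the grasp point (between the pads) lies robot.tcp_to_grasp behind it (robot.tcp_to_grasp is the distance from the TCP to the grasp point, in m); z points along the fingers, y is the line along which they close (so a half turn about z gives the same grasp; the last joint's range is limited). The gripper opens to 87 mm and grips with 3 to 60 N. Pads are 19 mm wide; open, the fingers measure 117 mm over their backs; the gripper's body (75 mm by 190 mm) begins 51 mm behind the grasp point.
Start: joints at [-0.965, 0.385, 0.008, 0, -1.194, -0.259], TCP at [0.212, -0.588, 0.223] pointing down, gripper open.
Joint ranges: [-3.14, 3.14], [-1.21, 2.06], [-1.07, 1.41], [-3.16, 2.05], [-2.99, -0.16], [-3.1, 3.1]. Speed limits (rad/s): [2.79, 2.79, 3.14, 3.14, 3.14, 3.14].

## Interface

Orientations are given as a unit quaternion [x, y, z, w].
In Python, from station import robot gives the robot as it stands. Calls block until the motion is done:
- robot.move_pose(position, orientation): joint-space move of the TCP to a pose.
- robot.move_linear(position, feed=0.15, orientation=None): straight line of the TCP; orientation=None keeps the orientation; feed is the mean speed in m/s.
- robot.move_j(angles): joint-space move.
- robot.ungrasp() and robot.grab(force=None): open the fingers fully, or close them until they stop; force is the grip in N (None keeps the last).
- robot.dwell(seconds).
- robot.solve_ik(position, orientation): joint angles nearest the present ones, or None.
- robot.read_state(): the state.
- robot.snapshot(name): name is "side" or "top" or "wrist"; returns (picture, depth): 480x640x3 uint8, blue, green, red; 480x640 float32, m along the optical axis (not along the pixel's ray), 0 where there is no reading.
- robot.camera_params(name): a dict with "mtx" (3x3 intrinsics, pixels), "dist" ([k1, k2, p1, p2, k3] as OpenCV has them; the pictures are not rectified), "origin" and "rotation" of the camera in the world. Camera axes: x right, y down, z forward; pixel columns grow to the right and rows downward; lengths in m; the calibration is good to about 2 mm. A picture is of the moment at which its call begins: read the wrist's pose just before it. camera_params takes no time and is no camera call; for the wrist camera it gives the pose at the moment of the call.
A pose or a line that the arm cannot do raises robot.PlanningError and nothing moves.
- robot.finish_job(): hands the job in; it is judged then, once.
The state is a dict: "time_s": time; "q": joint angles; "dq": joint speeds; "effort": joint torques, N m; "ee_pos": TCP position; "eef_rot": TCP orientation; "force": force on the tool from outside, world axes, zero at the start; "moment": the same for the moment, N m; "finger_gap": opening from 0.0 (shut) to 1.0 (fully open); "grasp_force": force on a finger pad.
Only numpy, scipy, OpenCV 4.12 (cv2) and the standard library are available. Lean on these libraries where they do the work, as an engineer would, in place of code of your own. Each camera call takes 0.05 s, during which the arm holds its last target. There are 200 camera calls.

## Task

Broken glass lies on the light box of the algae bench: hold the scraper and push all four chips off the panel into the blue catch tray, without touching the glass with the gripper. Then hang the scraper by its eye on the red peg of the stand, well in from the tip, and let go so that it hangs there upright, at most rocking slightly. Do not shift or tip the bottles and the beaker.

Things in the scene. Friction and masses are not known exactly. Their poses are not given: they have to be found in the camera images.
- scraper: Scraper standing on its blade, alike either way round. Orange foot with black rubber blade: 120 mm long (own y), 28 thick (x), 32 high. From its middle a steel neck plate, 40 mm wide (y), 12 thick (x), rises to 142 mm; a 22 mm square eye goes through it along x, centred 120 mm up. 0.15 to 0.3 kg. Origin: centre of the blade's underside, z up.
- scraper_eye (a point): Centre of the eye in the scraper's neck plate, 120 mm above the blade's underside; the eye's axis is the scraper's x.
- lightbox: Fixed, 280 mm long (own x), 160 wide (y). Cream panel: x -50 to +140 mm, top 42 mm above the bench; rails along both long sides, 148 mm apart inside, 10 mm above the panel; its ends are open. Blue catch tray: x -140 to -50 mm, inside 86 by 148 mm, floor 4 mm, rim 30 mm above the bench; what is pushed off the panel's -x end drops into it. Origin: middle of the underside.
- panel_mid (a point): Middle of the panel's top surface (lightbox x = +45 mm, 42 mm up); axes as the lightbox.
- tray_mid (a point): Middle of the catch tray's inner floor (lightbox x = -93 mm, 4 mm up); axes as the lightbox.
- chip1: Green glass chip lying on the panel, about 33 by 25 mm, 7 mm thick, 12 g. Origin: centre of its underside.
- chip2: Green glass chip lying on the panel, about 33 by 25 mm, 7 mm thick, 12 g. Origin: centre of its underside.
- chip3: Green glass chip lying on the panel, about 33 by 25 mm, 7 mm thick, 12 g. Origin: centre of its underside.
- chip4: Green glass chip lying on the panel, about 33 by 25 mm, 7 mm thick, 12 g. Origin: centre of its underside.
- stand: Fixed peg stand: base 100 by 100 by 10 mm, grey post 24 mm square and 195 mm high at its centre, and one red peg, a flat bar 12 mm wide (y) and 8 mm high, that sticks out of the post to the stand's -x side, level, with a 4 mm high upturned lip (6 mm long) on top of its outer end. Origin: underside of the base on the post's axis.
- peg_root (a point): Where the peg's axis leaves the post's face: 12 mm from the post's axis, 180 mm up.
- peg_tip (a point): The outer end of the peg, on its axis: 96 mm from the post's axis (84 mm out from the post's face), 180 mm up, lip not counted.
- culture_a: Bystander, loose: round culture bottle of light green algae with a black cap, 72 mm diameter, 178 mm tall. Origin: centre of its underside.
- culture_b: Bystander, loose: round culture bottle of dark green algae with a blue cap, 72 mm diameter, 178 mm tall. Origin: centre of its underside.
- reagent: Bystander, loose: white reagent bottle with a red label, 68 mm diameter, 170 mm tall. Origin: centre of its underside.
- beaker: Bystander, loose: empty glass beaker, 72 mm diameter, 100 mm tall. Origin: centre of its underside.
There are look-alikes about, which are no part of the job. Of the things like the scraper, leave any that is turquoise; of the rest the smaller one is meant.

How it is judged:
By the outcome, as a careful person would: the job done as asked, in the order asked, and still so for the second after the job is handed in, with the robot touching nothing.
It also fails if it takes over 64 s, if anything falls off the work surface, if the arm or the gripper's body presses on something with over 40 N, if the wrist force passes 120 N, or if a joint passes its speed limit or range.

## Working session

There is one attempt and no reset: what is moved stays moved. The work goes in short steps, each a Python script; the robot and the scene stay as the last script left them, time stands still between calls to the robot, and variables do not carry over. Pictures are saved under pics/ and viewed, at most 10 in all, crops included, and the job is handed in when it is done.

```bash
mkdir -p pics; ls; python3 - <<'E'
from station import robot
import cv2,numpy as np
for n in("top","side"):
    p,d=robot.snapshot(n); cv2.imwrite(f"pics/{n}0.png",p); np.save(f"pics/{n}0.npy",d)
    c=robot.camera_params(n); print(n,c)
print(robot.tcp_to_grasp, robot.read_state()['eef_rot'])
E
```

```text
pics
top {'mtx': array([[487.93284363,   0.        , 317.48397636],
       [  0.        , 487.93284363, 236.01675223],
       [  0.        ,   0.        ,   1.        ]]), 'dist': array([-0.04845205,  0.        ,  0.        ,  0.        ,  0.        ]), 'origin': array([ 0.32673711, -0.00997966,  1.28003745]), 'rotation': array([ 0.70535   , -0.70225214,  0.06762696, -0.06891947])}
side {'mtx': array([[495.03793507,   0.        , 320.38664632],
       [  0.        , 495.03793507, 235.13767424],
       [  0.        ,   0.        ,   1.        ]]), 'dist': array([-0.12604806,  0.        ,  0.        ,  0.        ,  0.        ]), 'origin': array([ 0.04521498, -1.0707795 ,  1.02024851]), 'rotation': array([ 0.86777245, -0.2095478 ,  0.10012958, -0.43935721])}
0.0187 [-1.72463656e-01  9.85015395e-01  9.54268157e-04 -2.21772675e-04]
```

View pics/top0.png

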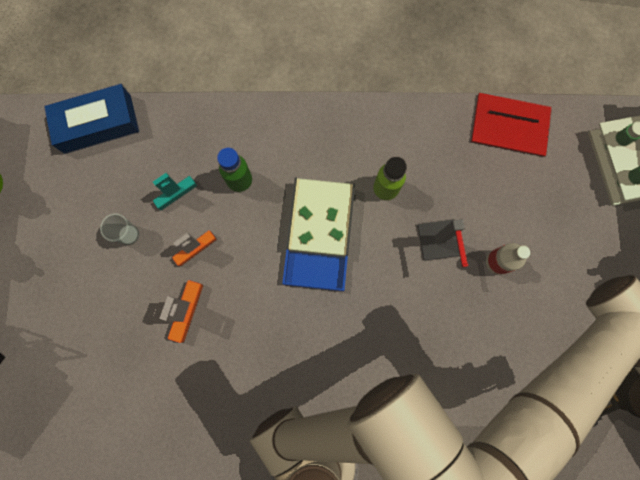

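View pics/side0.png

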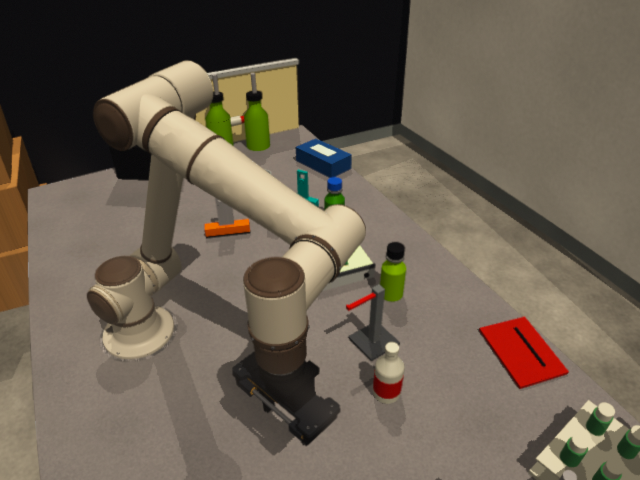

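The top picture is shot with world +x up and +y left.

- **Lightbox:** at (320,235), tray toward the robot, with four chips at (305,213), (332,214), (305,238) and (336,234).
- **Stand:** around (440,240), with the red peg from (458,230) to (466,267).
- **Scraper candidates:** turquoise at (172,190) is excluded. Orange at (194,248) is about 47 px long, or 120 mm. Orange at (183,312) is about 61 px, or 158 mm. The one at (194,248) is meant because it is the smaller and not turquoise.

I'll confirm that in a crop and measure.

```bash
cat > h.py <<'E'
import cv2,numpy as np
from scipy.spatial.transform import Rotation as R
def cloud(cam,d):
    """world point for each pixel from the depth picture (nan where none)"""
    v,u=np.mgrid[0:480,0:640]
    n=cv2.undistortPoints(np.stack([u,v],-1).reshape(-1,1,2).astype(float),cam["mtx"],cam["dist"]).reshape(480,640,2)
    rays=np.dstack([n,np.ones((480,640))])
    P=(rays*d[...,None])@R.from_quat(cam["rotation"]).as_matrix().T+cam["origin"]
    P[d<=0]=np.nan
    return P
def onplane(cam,uv,z):
    n=cv2.undistortPoints(np.asarray(uv,float).reshape(-1,1,2),cam["mtx"],cam["dist"])[:,0]
    r=np.c_[n,np.ones(len(n))]@R.from_quat(cam["rotation"]).as_matrix().T
    return cam["origin"]+r*((z-cam["origin"][2])/r[:,2])[:,None]
def rect(P):
    """centre, sizes (long, short), direction of the long side"""
    b=cv2.boxPoints(cv2.minAreaRect((P[:,:2]*1000).astype(np.float32)))/1000
    e=b[1]-b[0],b[2]-b[1]; L=[np.linalg.norm(x) for x in e]; i=int(np.argmax(L))
    return b.mean(0),L[i],L[1-i],e[i]/L[i]
E
cat > m.py <<'E'
from station import robot
from h import *
p=cv2.imread("pics/top0.png");d=np.load("pics/top0.npy");cam=robot.camera_params("top")
W=cloud(cam,d);z=W[...,2];hsv=cv2.cvtColor(p,cv2.COLOR_BGR2HSV);H,S,V=cv2.split(hsv)
print("bench z",np.nanmedian(z[330:350,60:100]))
def box(u0,v0,u1,v1):
    m=np.zeros((480,640),bool);m[v0:v1,u0:u1]=True;return m
def blobs(name,m,plane,amin=20):
    n,l,s,c=cv2.connectedComponentsWithStats(m.astype(np.uint8))
    for i in range(1,n):
        if s[i,4]<amin: continue
        v,u=np.where(l==i);Q=onplane(cam,np.c_[u,v],plane)
        r=rect(Q);print(name,"px",c[i].round(0),s[i,4],"rect",np.round(r[0],4),"LxW",np.round(r[1:3],3),"yaw",round(np.degrees(np.arctan2(r[3][1],r[3][0])),1),"zmed",round(float(np.nanmedian(z[l==i])),3),"mean",Q.mean(0).round(4)[:2])
org=(H>5)&(H<20)&(S>150)&(V>90)
blobs("orange top",org&(np.abs(z-.032)<.006),.032)
blobs("orange2 top",org&(np.abs(z-.042)<.004),.042)
blobs("small neck top",(S<90)&(z>.13)&(z<.155)&box(150,220,225,270),.142,5)
blobs("cream",(V>150)&(S<110)&box(270,165,365,262)&(np.abs(z-.042)<.006),.042)
green=(H>40)&(H<85)&(S>80)&box(288,195,352,250)
blobs("chip",green,.046)
blobs("blue tray",(H>105)&(H<125)&(S>150)&box(275,245,355,295)&(np.abs(z-.030)<.005),.030)
blobs("tray all",(H>105)&(H<125)&(S>150)&box(275,245,355,295),.030)
red=((H<5)|(H>174))&(S>150)&box(440,215,480,275)
blobs("peg",red,.184)
blobs("post",(z>.188)&(z<.2)&box(425,205,485,275)&(S<100),.195,5)
blobs("base",(abs(z-.01)<.006)&box(405,210,475,275)&(V<75),.010)
for n,b,h in(("culA",(370,150,415,205),.178),("culB",(215,140,255,195),.178),("reag",(485,235,540,280),.170),("beak",(90,205,145,250),.1)):
    m=box(*b)&(z>.05)&(z<.2);print(n,"top",np.nanmax(np.where(m,z,np.nan)),"mid",np.round([(W[m][:,k].min()+W[m][:,k].max())/2 for k in(0,1)],3),np.round(np.ptp(W[m],axis=0),3))
cv2.imwrite("pics/crop0.png",cv2.resize(p[150:360,130:380],None,fx=3.2,fy=2.85*1.0,interpolation=cv2.INTER_CUBIC)[:598])
E
python3 m.py
```

```text
bench z -0.0013796306954876325
orange top px [194. 248.] 351 rect [0.5394 0.3159] LxW [0.117 0.029] yaw -52.7 zmed 0.031 mean [0.539  0.3147]
orange top px [198. 290.] 24 rect [0.4287 0.2983] LxW [0.036 0.007] yaw -15.9 zmed 0.033 mean [0.4281 0.2979]
orange top px [187. 325.] 63 rect [0.344  0.3232] LxW [0.095 0.012] yaw -19.0 zmed 0.033 mean [0.341  0.3218]
orange2 top px [184. 312.] 534 rect [0.3755 0.3281] LxW [0.155 0.037] yaw -16.4 zmed 0.041 mean [0.3738 0.3273]
small neck top px [182. 240.] 93 rect [0.539  0.3157] LxW [0.038 0.015] yaw -52.3 zmed 0.14 mean [0.5391 0.3157]
cream px [320. 215.] 3388 rect [ 0.6224 -0.0135] LxW [0.189 0.145] yaw -5.9 zmed 0.042 mean [ 0.6242 -0.0136]
chip px [305. 212.] 102 rect [0.6308 0.0258] LxW [0.032 0.024] yaw 44.5 zmed 0.047 mean [0.6318 0.0255]
chip px [332. 214.] 102 rect [ 0.6276 -0.0434] LxW [0.032 0.024] yaw -14.2 zmed 0.049 mean [ 0.6278 -0.0437]
chip px [336. 234.] 104 rect [ 0.5755 -0.0558] LxW [0.032 0.024] yaw 56.0 zmed 0.048 mean [ 0.5747 -0.0554]
chip px [305. 237.] 102 rect [0.5657 0.0236] LxW [0.031 0.024] yaw -45.0 zmed 0.048 mean [0.565  0.0239]
blue tray px [310. 277.] 214 rect [ 4.83e-01 -3.00e-04] LxW [0.158 0.087] yaw 83.9 zmed 0.029 mean [0.4636 0.012 ]
tray all px [313. 271.] 1911 rect [ 4.823e-01 -1.000e-04] LxW [0.158 0.089] yaw 84.4 zmed 0.004 mean [0.4795 0.0031]
peg px [461. 249.] 205 rect [ 0.5149 -0.3362] LxW [0.085 0.014] yaw 8.5 zmed 0.184 mean [ 0.5135 -0.3363]
post px [457. 225.] 113 rect [ 0.5662 -0.3272] LxW [0.025 0.025] yaw 8.2 zmed 0.195 mean [ 0.5668 -0.3271]
base px [436. 241.] 975 rect [ 0.567  -0.3263] LxW [0.098 0.097] yaw -82.5 zmed 0.01 mean [ 0.5635 -0.3212]
culA top 0.18294843074343237 mid [ 0.709 -0.193] [0.068 0.07  0.133]
culB top 0.18321147572472563 mid [0.73  0.208] [0.067 0.069 0.133]
reag top 0.17554776647321968 mid [ 0.509 -0.483] [0.067 0.064 0.125]
beak top 0.10956101835963872 mid [0.579 0.502] [0.067 0.071 0.059]
```

View pics/crop0.png

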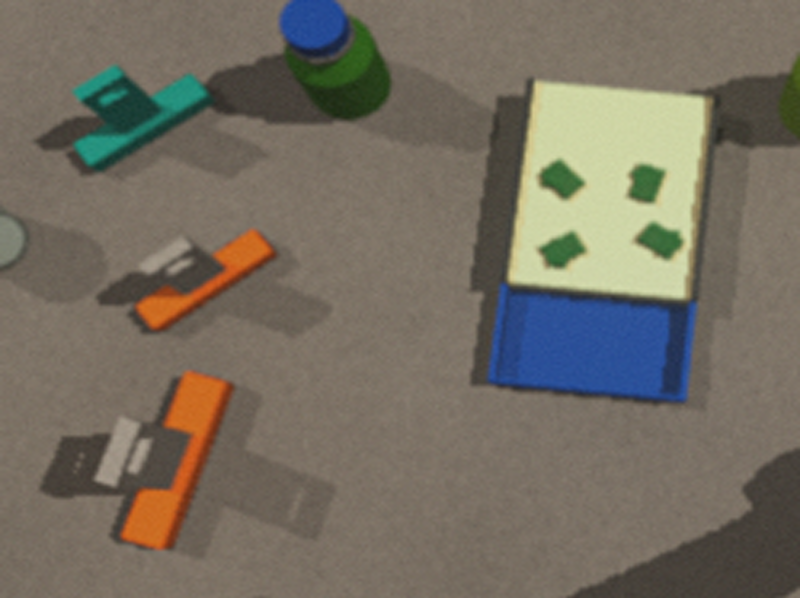

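The crop shows three scrapers: turquoise at (140,120), small orange at (205,280) with its eye and steel neck visible, and large orange at (180,460). The small one measures 117×29 mm with its neck top at 0.140, and the large one 155×37 mm. So the target is the small orange scraper at top-image pixel (194,248). The lightbox and stand sizes also agree with those given. Next I plan the IK.

```bash
cat >> h.py <<'E'
GRIP=0.106                      # grasp point above the blade
SC,SY=np.array([.5393,.3158]),-52.5
PM,LX=np.array([.6224,-.0135]),-5.8    # panel mid, yaw of lightbox x
POST,PX=np.array([.5665,-.3275]),8.3   # post axis, yaw of stand x
def rot(a):
    a=np.radians(a);y=np.array([np.cos(a),np.sin(a),0]);z=np.array([0,0,-1.])
    return R.from_matrix(np.c_[np.cross(y,z),y,z]).as_quat()
def frame(o,yaw,x,y):
    c,s=np.cos(np.radians(yaw)),np.sin(np.radians(yaw));return o+np.array([c*x-s*y,s*x+c*y])
def tcp(xy,zblade,g): return [xy[0],xy[1],zblade+GRIP-g]
E
python3 - <<'E'
from station import robot
from h import *
g=robot.tcp_to_grasp
for f in(0,180):
    for n,xy,z,a in(("pick",SC,0,SY),("pick hi",SC,.12,SY),("push0",frame(PM,LX,.065,-.004),.0435,LX-90),("hi",frame(PM,LX,.065,-.004),.12,LX-90),("push1",frame(PM,LX,-.108,-.004),.0435,LX-90),("pegpre",frame(POST,PX,-.14,0),.062,PX-90),("pegin",frame(POST,PX,-.045,0),.062,PX-90)):
        q=robot.solve_ik(tcp(xy,z,g),rot(a+f)); print(f,n,None if q is None else np.round(q,2))
E
```

```text
0 pick [ 0.79  0.5  -0.16  0.   -0.9   1.44]
0 pick hi [ 0.79  0.4  -0.02  0.   -1.16  1.44]
0 push0 [ 0.2   0.56  0.05  0.   -1.07  1.27]
0 hi [ 0.2   0.5   0.16  0.   -1.23  1.27]
0 push1 [ 0.3   0.29 -0.39  0.   -0.89  1.17]
0 pegpre [-0.39  0.33 -0.28  0.   -0.97  2.1 ]
0 pegin [-0.31  0.43 -0.11  0.   -1.03  2.02]
180 pick [ 0.79  0.5  -0.16  0.   -0.9  -1.7 ]
180 pick hi [ 0.79  0.4  -0.02  0.   -1.16 -1.7 ]
180 push0 [ 0.2   0.56  0.05  0.   -1.07 -1.87]
180 hi [ 0.2   0.5   0.16  0.   -1.23 -1.87]
180 push1 [ 0.3   0.29 -0.39  0.   -0.89 -1.98]
180 pegpre [-0.39  0.33 -0.28  0.   -0.97 -1.04]
180 pegin [-0.31  0.43 -0.11  0.   -1.03 -1.12]
```

```bash
python3 - <<'E'
from station import robot
from h import *
g=robot.tcp_to_grasp
t=robot.read_state()["ee_pos"]
robot.move_linear([t[0]+.1,t[1]+.05,.33],feed=.3)
q=rot(SY+180)
robot.move_pose(tcp(SC,.24,g),q)
robot.ungrasp()
robot.move_linear(tcp(SC,.02,g),feed=.2)
robot.move_linear(tcp(SC,0.001,g),feed=.05)
robot.grab(50); robot.dwell(.2)
s=robot.read_state();print(s["time_s"],s["finger_gap"]*87,s["grasp_force"],s["force"],s["ee_pos"])
robot.move_linear(tcp(SC,.12,g),feed=.15)
s=robot.read_state();print(s["time_s"],s["finger_gap"]*87,s["grasp_force"],s["force"],s["ee_pos"])
for n in("side","top"):
    p,d=robot.snapshot(n);cv2.imwrite(f"pics/{n}1.png",p);np.save(f"pics/{n}1.npy",d)
E
```

```text
6.9083 39.71504368735619 49.98608445748687 [-0.40359529  0.87347695  0.3314392 ] [0.53924356 0.31587329 0.08825093]
7.85 39.38779245120724 49.98588181100786 [-0.31996778 -0.5095253  -2.38589929] [0.538613   0.31531184 0.2059698 ]
```

View pics/side1.png

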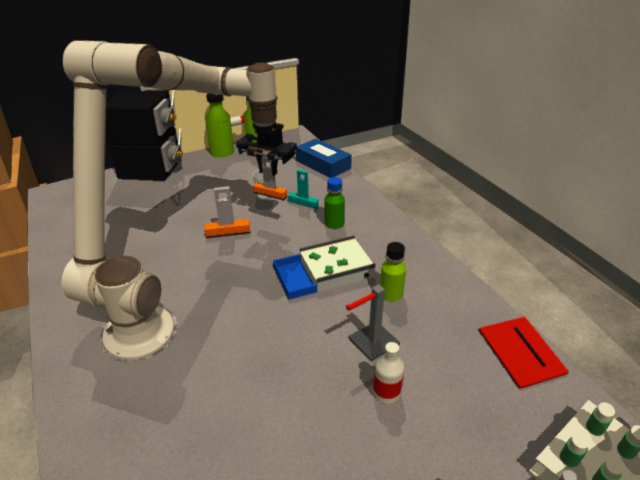

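The scraper hangs level in the gripper at (270,190), and the gap of 39.5 mm fits the neck width. Now I push the chips.

```bash
python3 - <<'E'
from station import robot
from h import *
g=robot.tcp_to_grasp; q=rot(LX+90)
def show(t):
    s=robot.read_state();print(t,round(s["time_s"],2),np.round(s["force"],2),np.round(s["ee_pos"],4),round(s["finger_gap"]*87,1))
a=frame(PM,LX,.066,-.004)
robot.move_linear(tcp(a,.14,g),feed=.25,orientation=q);show("above")
robot.move_linear(tcp(a,.055,g),feed=.15)
robot.move_linear(tcp(a,.0445,g),feed=.03);show("down")
robot.move_linear(tcp(frame(PM,LX,-.108,-.004),.0445,g),feed=.06);show("pushed")
robot.move_linear(tcp(frame(PM,LX,-.108,-.004),.12,g),feed=.15)
for n in("side","top"):
    p,d=robot.snapshot(n);cv2.imwrite(f"pics/{n}2.png",p);np.save(f"pics/{n}2.npy",d)
cv2.imwrite("pics/s2.png",cv2.resize(cv2.imread("pics/side2.png")[180:330,230:430],None,fx=4,fy=4))
E
```

```text
above 9.58 [-0.37  0.04 -1.86] [ 0.6873 -0.0231  0.2273] 39.7
down 10.8 [ 0.49 -0.34 -2.05] [ 0.6876 -0.0242  0.1317] 39.8
pushed 13.85 [-0.25  0.64 -1.45] [ 0.5146 -0.0066  0.1318] 39.6
```

View pics/s2.png

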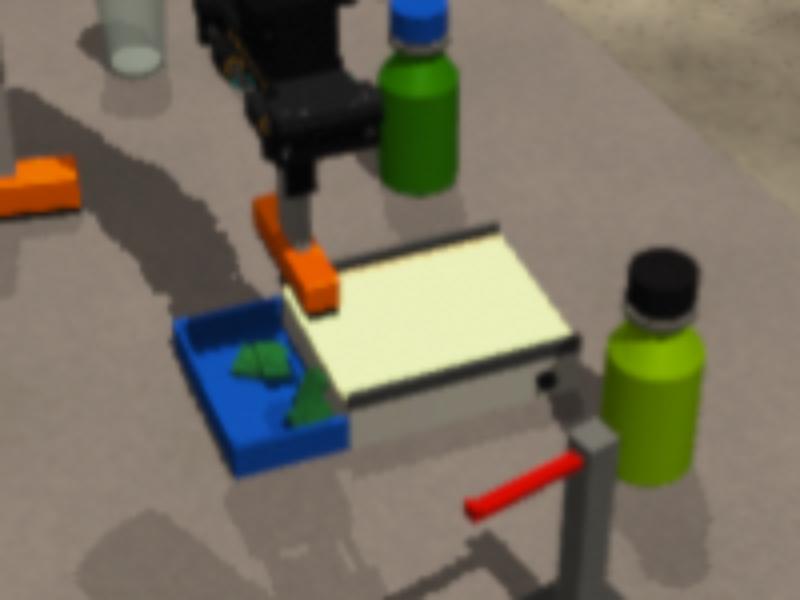

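The panel is clear at crop (450,310), and the chips are in the tray at (260,360) and (315,395). I'll count them once the arm is out of the way. Next is the pre-hang position, checking peg and scraper in the same picture.

```bash
python3 - <<'E'
from station import robot
from h import *
g=robot.tcp_to_grasp; q=rot(PX+90)
def show(t):
    s=robot.read_state();print(t,round(s["time_s"],2),np.round(s["force"],2),np.round(s["ee_pos"],4),round(s["finger_gap"]*87,1))
a=frame(POST,PX,-.16,0)
robot.move_linear(tcp(a,.12,g),feed=.25,orientation=q)
robot.move_linear(tcp(a,.063,g),feed=.15);robot.dwell(.2);show("pre")
ims=[]
for n in("side","top"):
    cam=robot.camera_params(n);p,d=robot.snapshot(n);cv2.imwrite(f"pics/{n}3.png",p);W=cloud(cam,d)
    H,S,V=cv2.split(cv2.cvtColor(p,cv2.COLOR_BGR2HSV))
    near=np.linalg.norm(W[...,:2]-frame(POST,PX,-.1,0),axis=2)<.16
    L=(W-np.r_[POST,0])@R.from_euler("z",PX,degrees=True).as_matrix()   # stand frame
    red=((H<5)|(H>174))&(S>150)&near&(W[...,2]>.165)
    org=(H>5)&(H<20)&(S>150)&near
    st=(S<60)&near&(L[...,0]<-.12)&(L[...,0]>-.2)&(np.abs(L[...,1])<.03)&(W[...,2]>.1)
    for k,m in(("red",red),("orange",org),("steel",st)):
        if m.sum()>5: 
            v,u=np.where(m); print(n,k,m.sum(),"px",u.mean().round(),v.mean().round(),"stand-frame min/max",*[np.round(np.percentile(L[m][:,i],[2,50,98]),4) for i in range(3)])
    f=org&(np.abs(W[...,2]-.094)<.005)
    if f.sum()>30: r=rect(L[f]);print("foot top",np.round(r[0],4),r[1:3],np.degrees(np.arctan2(r[3][1],r[3][0])))
    ims.append(p)
cv2.imwrite("pics/v3.png",np.hstack([cv2.resize(ims[0][220:370,290:430],(400,428)),cv2.resize(ims[1][160:310,270:400+10],(400,428))]))
E
```

```text
pre 16.93 [ 0.09 -1.27 -1.23] [ 0.4089 -0.3509  0.1516] 39.4
side red 136 px 363.0 299.0 stand-frame min/max [-0.1293 -0.0432 -0.0103] [-0.0691 -0.0049  0.0036] [0.1761 0.1838 0.2646]
side orange 615 px 325.0 344.0 stand-frame min/max [-0.1919 -0.1663 -0.1433] [-0.0624 -0.0171  0.0544] [0.0646 0.0933 0.2494]
side steel 714 px 319.0 304.0 stand-frame min/max [-0.1971 -0.1826 -0.1328] [-0.0295 -0.0098  0.0276] [0.1067 0.261  0.3463]
foot top [-0.1565 -0.0027] (np.float32(0.12111601), np.float32(0.028980864)) -89.53951
top orange 19 px 468.0 296.0 stand-frame min/max [-0.1723 -0.1651 -0.145 ] [-0.0271 -0.0229  0.0245] [0.0934 0.0978 0.2559]
top steel 125 px 476.0 300.0 stand-frame min/max [-0.1971 -0.1808 -0.1204] [-0.0067  0.0194  0.0297] [0.2033 0.2458 0.5102]
```

View pics/v3.png

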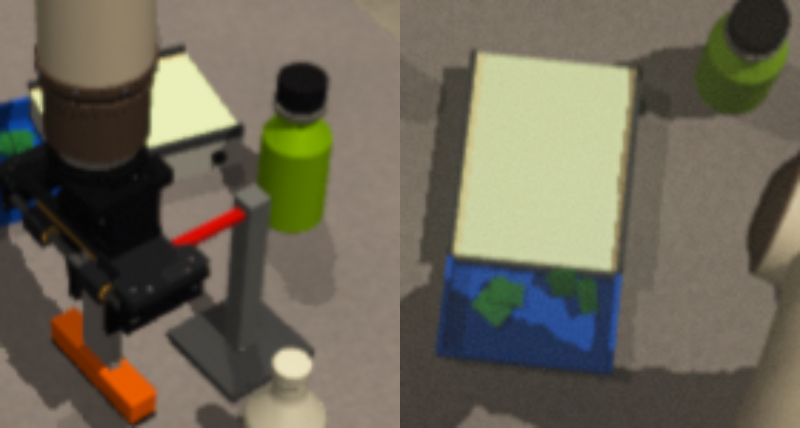

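The right half shows the panel empty and all four chips in the tray: two overlapping at (490,300) and two at (560–585,285). Now a clean peg measurement from the first pictures, in the same frame as the foot.

```bash
python3 - <<'E'
from station import robot
from h import *
for n in("side","top"):
    cam=robot.camera_params(n);p=cv2.imread(f"pics/{n}0.png");W=cloud(cam,np.load(f"pics/{n}0.npy"))
    H,S,V=cv2.split(cv2.cvtColor(p,cv2.COLOR_BGR2HSV))
    L=(W-np.r_[POST,0])@R.from_euler("z",PX,degrees=True).as_matrix()
    m=((H<5)|(H>174))&(S>150)&(W[...,2]>.165)&(np.abs(L[...,1])<.03)&(L[...,0]<0)&(L[...,0]>-.11)
    T=m&(W[...,2]>.181)
    for lo in(-.096,-.07,-.04):
        k=T&(L[...,0]>lo)&(L[...,0]<lo+.026);print(n,lo,k.sum(),"y pct",np.round(np.percentile(L[k][:,1],[3,50,97]),4),"z",np.round(np.median(L[k][:,2]),4))
    print("x range",np.percentile(L[m][:,0],[1,99]))
    k=(np.abs(W[...,2]-.195)<.006)&(np.abs(L[...,0])<.02)&(np.abs(L[...,1])<.02);print("post top",L[k].mean(0))
E
```

```text
side -0.096 44 y pct [-0.0091 -0.0036  0.0037] z 0.1845
side -0.07 42 y pct [-0.0096 -0.0041  0.0025] z 0.1843
side -0.04 39 y pct [-0.0091 -0.0038  0.0023] z 0.184
x range [-0.09366985 -0.00939059]
post top [ 0.00101027 -0.00458936  0.19448921]
top -0.096 51 y pct [-0.0066 -0.0002  0.0053] z 0.1855
top -0.07 55 y pct [-0.0064 -0.0004  0.0051] z 0.184
top -0.04 51 y pct [-0.0061 -0.0005  0.0046] z 0.1842
x range [-0.09300892 -0.01175655]
post top [-5.16106321e-05  2.49132297e-05  1.94613605e-01]
```

```bash
python3 - <<'E'
from station import robot
from h import *
g=robot.tcp_to_grasp
def show(t):
    s=robot.read_state();print(t,round(s["time_s"],2),np.round(s["force"],2),np.round(s["moment"],2),np.round(s["ee_pos"],4),round(s["finger_gap"]*87,1));return np.array(s["force"])
y=-.0007; f0=show("start"); ok=True
for x in(-.12,-.105,-.095,-.085,-.07,-.055,-.045):
    robot.move_linear(tcp(frame(POST,PX,x,y),.0638,g),feed=.06); f=show(x)
    if np.linalg.norm(f-f0)>6: ok=False;print("STOP");break
p,d=robot.snapshot("side");cv2.imwrite("pics/side4.png",p)
cv2.imwrite("pics/v4.png",cv2.resize(p[250:370,290:430],None,fx=4.5,fy=4.5,interpolation=cv2.INTER_CUBIC))
E
```

```text
start 17.02 [-0.23  0.32 -1.92] [ 0.    0.02 -0.03] [ 0.4086 -0.3508  0.1512] 39.6
-0.12 17.84 [-0.46 -0.45 -1.27] [-0.02  0.01  0.01] [ 0.4477 -0.3454  0.1509] 39.6
-0.105 18.24 [-0.09 -0.14 -1.03] [ 0.   -0.02 -0.  ] [ 0.463  -0.3432  0.151 ] 39.9
-0.095 18.56 [ 0.92 -0.06 -2.01] [-0.02  0.04  0.07] [ 0.473  -0.3418  0.151 ] 40.0
-0.085 18.88 [ 0.02 -0.46 -1.61] [-0.02 -0.03 -0.06] [ 0.4829 -0.3404  0.151 ] 39.6
-0.07 19.27 [-1.11  0.53 -2.22] [0. 0. 0.] [ 0.4976 -0.3381  0.1509] 39.4
-0.055 19.68 [-0.43 -0.57 -1.43] [0.   0.04 0.02] [ 0.5125 -0.336   0.1509] 39.5
-0.045 19.99 [-0.18  0.67 -1.67] [-0.03  0.08 -0.03] [ 0.5224 -0.3346  0.151 ] 39.5
```

View pics/v4.png

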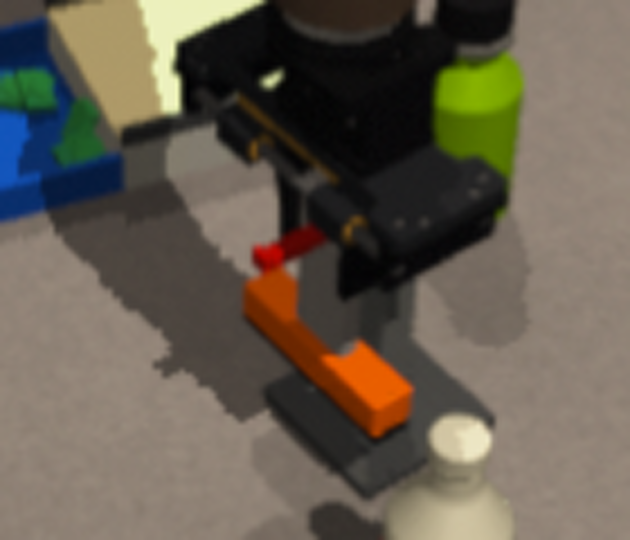

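The peg runs through the eye, with its tip at (270,255) in front of the plate, and no contact forces showed. Now I lower until it carries the scraper.

```bash
python3 - <<'E'
from station import robot
from h import *
g=robot.tcp_to_grasp
xy=frame(POST,PX,-.045,-.0007)
fz=lambda:np.mean([robot.read_state()["force"][2] for _ in range(1)])
robot.move_linear(tcp(xy,.0575,g),feed=.03);robot.dwell(.1);print(fz())
z=.0575
while z>.049:
    z-=.0005;robot.move_linear(tcp(xy,z,g),feed=.01);f=fz();print(round(z,4),round(f,2),end="; ")
    if f>2.5:break
robot.ungrasp();robot.dwell(.5)
robot.move_linear(tcp(xy,.20,g),feed=.1)
t=robot.read_state();print(t["time_s"],t["ee_pos"])
robot.move_linear(tcp(frame(POST,PX,-.12,.15),.30,g),feed=.25)
ims=[]
for n in("side","top"):
    p,d=robot.snapshot(n);np.save(f"pics/{n}5.npy",d);cv2.imwrite(f"pics/{n}5.png",p);ims.append(p)
cv2.imwrite("pics/v5.png",np.hstack([cv2.resize(ims[0][170:410,240:440],(400,480)),cv2.resize(ims[1][130:310,360:540],(400,480))]))
print(robot.read_state()["time_s"])
E
```

```text
-1.295883465713087
0.057 -2.0; 0.0565 -1.71; 0.056 -1.8; 0.0555 -2.15; 0.055 -0.88; 0.0545 -1.15; 0.054 -2.96; 0.0535 -1.7; 0.053 0.63; 0.0525 4.39; 26.15 [ 0.52183402 -0.33453492  0.28646568]
27.1833
```

View pics/v5.png

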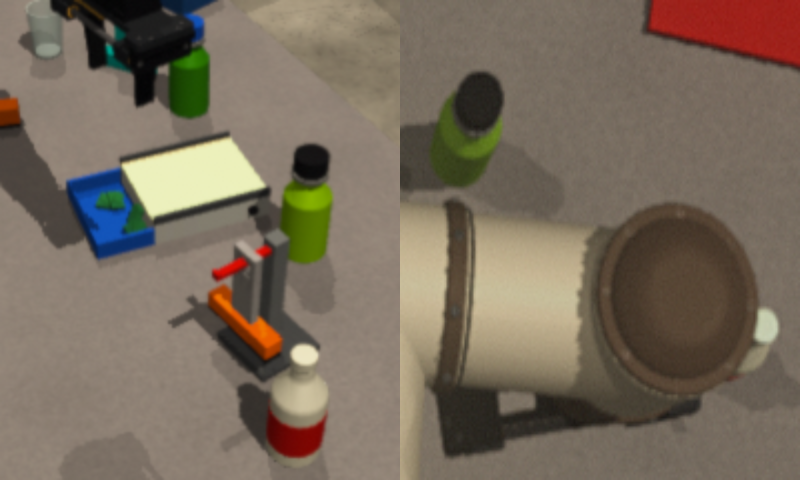

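The scraper hangs upright at (245,290), about mid-peg, and the bottles stand. I'll check numerically that it is still and that all four chips are in the tray, then hand in.

```bash
python3 - <<'E'
from station import robot
from h import *
t=robot.read_state()["ee_pos"]
robot.move_linear([t[0]-.03,t[1]+.12,t[2]+.05],feed=.25);robot.dwell(1.5)
for i in range(2):
    robot.dwell(.4);cam=robot.camera_params("side");p,d=robot.snapshot("side");W=cloud(cam,d)
    H,S,V=cv2.split(cv2.cvtColor(p,cv2.COLOR_BGR2HSV))
    L=(W-np.r_[POST,0])@R.from_euler("z",PX,degrees=True).as_matrix()
    m=(H>5)&(H<20)&(S>150)&(np.abs(L[...,0]+.05)<.05)&(np.abs(L[...,1])<.09)&(W[...,2]<.12)
    f=m&(L[...,2]>.08);r=rect(L[f]);print("foot",np.round(r[0],4),np.round(r[1:3],3),round(np.degrees(np.arctan2(r[3][1],r[3][0])),1),"z",np.round(np.percentile(L[m][:,2],[2,98]),4))
    B=(W-np.r_[PM,0])@R.from_euler("z",LX,degrees=True).as_matrix()
    gm=(H>40)&(H<85)&(S>80)&(B[...,0]>-.22)&(B[...,0]<.11)&(np.abs(B[...,1])<.09)&(W[...,2]<.06)
    print("green panel-frame x,y,z",*[np.round(np.percentile(B[gm][:,k],[1,99]),3) for k in range(3)])
for n,b in(("culA",(.709,-.193)),("culB",(.73,.208)),("reag",(.509,-.483)),("beak",(.579,.502))):
    W0=cloud(cam,np.load("pics/side0.npy"))
    for w in(W0,W):
        k=(np.linalg.norm(w[...,:2]-b,axis=2)<.05)&(w[...,2]>.03)&(w[...,2]<.19);print(n,k.sum(),w[k].mean(0).round(3),end=" ")
    print()
a=cv2.resize(p[180:300,250:370],(400,400),interpolation=cv2.INTER_CUBIC);pt,_=robot.snapshot("top")
cv2.imwrite("pics/v6.png",np.hstack([a,cv2.resize(pt[170:300,275:405],(400,400),interpolation=cv2.INTER_CUBIC)]))
print(robot.read_state()["time_s"])
E
```

```text
foot [-0.0434 -0.0021] [0.122 0.032] -88.6 z [0.055  0.0876]
green panel-frame x,y,z [-0.148 -0.095] [-0.059  0.045] [0.005 0.037]
foot [-0.0415 -0.0022] [0.12  0.031] 88.4 z [0.0555 0.0876]
green panel-frame x,y,z [-0.147 -0.094] [-0.058  0.044] [0.007 0.035]
culA 1053 [ 0.703 -0.21   0.113] culA 1059 [ 0.703 -0.21   0.113] 
culB 459 [0.728 0.195 0.138] culB 759 [0.726 0.189 0.108] 
reag 1269 [ 0.498 -0.5    0.103] reag 1273 [ 0.498 -0.501  0.103] 
beak 15 [0.61  0.508 0.097] beak 401 [0.578 0.492 0.072] 
30.3167
```

View pics/v6.png

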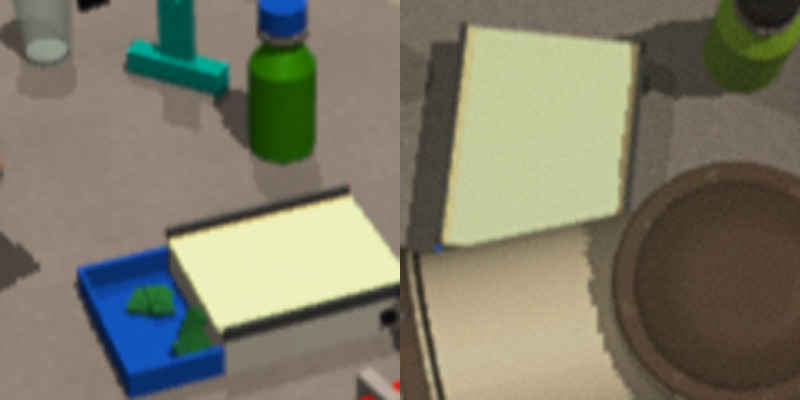

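The panel is empty and every chip is inside the tray, one leaning on its wall but below panel height. The scraper hangs still and the bystanders have not moved, so I'm handing in.

```bash
python3 -c "
from station import robot
print(robot.finish_job())"
```

```text
the job is handed in; nothing more can be done
None
```

I handed the job in at about 30 s of robot time: all four chips are in the catch tray, the scraper hangs upright about 50 mm in from the peg's tip, and the bottles and beaker show no shift (the beaker was mostly hidden in the first side view, so that is by eye).

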